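Fit a tube head to a sample rotator's taper socket

TASK

Take the round tube head out of the parking stand and rest its tapered shank upright in the socket of the rotator's drive unit, without driving it in, and let go. Then tap it down on top of its hub with the closed fingers until it locks fully home, the collar down on the socket's rim. Leave the three-armed head where it is in the stand and do not disturb the other things on the desk.

Things in the scene. Friction and masses are not known exactly. Their poses are not given: they have to be found in the camera images.
- round_head: round tube head, 0.12 kg, upright. Origin: axis, shank's lower end; z up. Upward: steel tapered shank (14 to 20 mm across, end chamfered to 11) z 0-48 mm; collar 36 across, z 48-54; white round plate 80 across with eight dark spots, z 54-60; grey hub 24 across, z 60-102, to grip from above and tap on. Starts hanging by its collar in either hole of the stand
- collar (a point): point on the round head's axis in the plane of its collar's underside, 48 mm above the head's origin
- star_head: the other head, the same shank, collar and hub but with three narrow arms (42 mm long from the axis, 12 mm wide) in place of the round plate; it hangs in the stand's other hole and must stay there. Origin and axes as for the round head
- stand: grey parking stand, fixed to the desk: a bridge 90 mm (own x) by 230 mm (own y), 75 mm high, with two plain 27 mm holes through its 10 mm top at y = -60 and +60 mm. Origin at the centre of its underside, z up
- drive: drive unit of the sample rotator, fixed to the desk: a low white case 120 mm (own x) by 150 mm (own y), 40 mm high, with an upright round aluminium spindle nose 52 mm across in its middle, up to 90 mm above the desk. Origin at the centre of its underside, z up
- drive_rim (a point): centre of the spindle nose's flat rim, 90 mm above the desk, on the socket's upright axis. Nose bore 25 mm; in it a steel liner with the taper socket, 18.7 mm across at its mouth (level with the rim), 13.7 mm at 40 mm depth, the shank's own taper. A shank set in loosely wedges with its collar about 8 mm above the rim
- liner (a joint): the liner's way down in the nose, m: 0 as found, at most 0.0105. It moves stiffly by friction (about 12 N, no spring back) and carries the shank; home when the collar has come down about 8 mm on to the rim. Taps of about 15 to 25 N on the hub drive it
- cryo_tube: bystander: small clear capped tube lying on the desk, 47 mm long, 13 mm across; origin at its middle on the underside
- pen: bystander: pen lying on the desk, 140 mm long, 9 mm across; origin at its middle on the underside
Mind the look-alikes: they are no part of the job. What is shaped like the round_head but blue, orange or yellow is not meant.

How it is judged:
On the way:
1. the round head stands loosely in the socket, upright, let go, not yet driven in (collar 4 to 14 mm above the rim) (z of collar in the frame of drive_rim between 0.004 and 0.014 m and horizontal distance between collar and drive_rim below 0.004 m and angle between round_head's own z axis and vertical below 0.1 rad and value of joint liner below 0.005 m and contact force between the fingers and round_head below 0.1 N), for 0.2 s.
At the end, for the whole second after the job is handed in: round head at rest in the socket, upright within 0.05 rad, centred within 3 mm, collar less than 2 mm (and not over 3 mm below) above the rim, liner more than 5 mm down; three-armed head still in its hole (moved under 15 mm, upright within 0.15 rad) (z of collar in the frame of drive_rim between -0.003 and 0.002 m and horizontal distance between collar and drive_rim below 0.003 m and angle between round_head's own z axis and vertical below 0.05 rad and value of joint liner above 0.005 m and linear speed of round_head below 0.02 m/s and distance of star_head from where it was at the start of the episode below 0.015 m and angle between star_head's own z axis and vertical below 0.15 rad); the robot touches nothing.
It fails at once if a bystander on the desk (small tube or pen) is pushed more than 40 mm (distance of any of cryo_tube, pen from where it was at the start of the episode above 0.04 m).
It fails at once if the three-armed head is taken from its hole (distance of star_head from where it was at the start of the episode above 0.03 m).
It also fails if it takes over 45 s, if anything falls off the work surface, if the arm or the gripper's body presses on something with over 40 N, if the wrist force passes 120 N, or if a joint passes its speed limit or range.

ROBOT

A 6-joint arm with a two-finger parallel gripper is mounted at the origin on a cart in front of the work surface, level with it; the furniture and walls round the work are solid. World frame = base frame: x ahead of the robot, y to its left, z up, the work surface at z = 0. Lengths are in m, angles in rad, forces in N, time in s.
With the tool pointing down it reaches from about 0.375 to 0.975 m from the base axis. Payload 3.8 kg.
Tool frame: the origin (TCP) lies at the very end of the fingers, on their centre line; the grasp point (between the pads) lies r.grip_depth behind it (r.grip_depth is the distance from the TCP to the grasp point, in m); z points along the fingers, y is the line along which they close (so a half turn about z gives the same grasp; the last joint's range is limited). The gripper opens to 88 mm and grips with 3 to 60 N. Pads are 18 mm wide; open, the fingers measure 123 mm over their backs; the gripper's body (75 mm by 187 mm) begins 45 mm behind the grasp point.
Start: joints at [1.163, 0.264, 1.604, -0, 1.274, -0.037], TCP at [0.245, 0.629, 0.239] pointing down, gripper open.
Joint ranges: [-2.63, 2.63], [-0.94, 2.18], [0.31, 2.57], [-1.31, 4.45], [0, 2.66], [-2.55, 2.55]. Speed limits (rad/s): [2.57, 2.57, 3.14, 3.14, 3.14, 3.14].

INTERFACE

Orientations are given as a unit quaternion [x, y, z, w].
In Python, from rig import r gives the robot as it stands.
- The arm moves only by the tool move_arm, never from a script. Its argument "commands" is a list that holds one entry, the list of rows, each a list of 6 numbers: the shift along the tool's x, y, z as a fraction of full scale, then the turn, a rotation vector about the tool's x, y, z as a fraction of full scale. In form: [[[x, y, z, ax, ay, az], ...]]. A call has exactly 5 rows; each row shifts and turns the commanded pose from where the row before left it, along the tool's axes as they then stand; what a row does not reach is not made up. Full scale, the value 1, is 0.04 m for a shift and 5 degrees for a turn. A row lasts 1/12 s, in which the tool goes at most 41.7 mm and 7.16 degrees, less where a joint would pass 70% of its speed; a pose out of reach is approached as far as the arm can. A call with a number of a shift or a turn outside -1 to 1 is refused whole. A call with a gripper value outside its range is refused whole. "hand" is the closure, from -1 (fully open) to 1 (shut), set as the call begins (left out, the last holds). The fingers move at their own pace and stop on an object; "force" is the grip in N (left out, the last holds). Time passes only in rows, so rows that do not move let the fingers close, or fill a call up. It gives the time, the measured TCP pose, the force, the opening and the grip force at its end, in the units of the state.
- r.read_state(): the state, without advancing time (a new reading comes with each control period).
- r.snapshot(name): name is "side" or "top" or "wrist"; returns a dict with "frame" (384x512x3 uint8, red, green, blue), "range_z" (384x512 float32, m along the optical axis (not along the pixel's ray), 0 where there is no reading), "K" (3x3 intrinsics, pixels), "extrinsics" (4x4, takes a point from camera to world coordinates); the wrist camera has in their place "tool_from_camera" (4x4, takes a point from camera to tool coordinates, whose origin is the TCP and whose axes are the flange's). Camera axes: x right, y down, z forward; pixel columns grow to the right and rows downward; lengths in m; the calibration is good to about 2 mm. A picture is of the moment at which its call begins: read the wrist's pose just before it.
- r.hand_in(): hands the job in; it is judged then, once.
Trained networks look in a picture, given as the dict that the camera call returned (one of the last four; its "shot" number tells which), for a name from the list of things; names that differ only in an ending like _2 or _b are one class to them, and where a whole thing is asked for, a point or a joint stands for the part that bears it (a point fixed in the world has none). Each returns a list of dicts, best first, with "p" (0 to 1); they miss things now and then, are a little off and sometimes report something else, mostly with a low value. They report only what shows in the picture. A call takes as long as a camera call. They do not tell look-alikes from the thing itself.
- r.recognise(target, picture): "extent" ([centre column, centre row, width, height] in pixels, round what is visible of it).
- r.spot_point(target, picture): "uv" ([column, row] in pixels: a listed point, or the origin of a listed thing).
The state is a dict: "t": time; "joints": joint angles; "qd": joint speeds; "tau": joint torques, N m; "ee_pos": TCP position; "tcp_rot": TCP orientation; "force": force on the tool from outside, world axes, zero at the start; "ft_torque": the same for the moment, N m; "width": finger opening in m; "finger_force": force on a finger pad.
Only numpy, scipy, OpenCV 4.12 (cv2) and the standard library are available. Lean on these libraries where they do the work, as an engineer would, in place of code of your own. Each camera call takes 0.05 s, during which the arm holds its last target. There are 200 camera calls.

## Working session

There is one attempt and no reset: what is moved stays moved. The work goes in short steps, Python scripts to look and compute and a tool call to move; the robot and the scene stay as the last step left them, time stands still between calls to the robot, and variables do not carry over. Pictures are saved under pics/ and viewed, at most 10 in all, crops included, and the job is handed in when it is done.

Besides the shell and the picture viewer there is one more tool, called after "Request:" as name([rows], argument=value, ...), one row to a line, values as JSON. move_arm: Moves the arm, as the interface text tells. Its arguments: {"type":"object","properties":{"commands":{"type":"array","items":{"type":"array","items":{"type":"array","items":{"type":"number"}}}},"hand":{"type":"number"},"force":{"type":"number"}},"required":["commands"]}

```bash
mkdir -p pics; ls; cat > h.py <<'E'
import numpy as np, cv2
from rig import r
from scipy.spatial.transform import Rotation as R
def ext(p,s=None):
    if 'extrinsics' in p: return np.array(p['extrinsics'])
    T=np.eye(4);T[:3,:3]=R.from_quat(s['tcp_rot']).as_matrix();T[:3,3]=s['ee_pos'];return T@np.array(p['tool_from_camera'])
def ray(p,uv,s=None):
    E=ext(p,s);d=np.linalg.inv(p['K'])@[uv[0],uv[1],1];return E[:3,3],E[:3,:3]@d
def depth(p,uv,s=None):
    z=p['range_z'][int(round(uv[1])),int(round(uv[0]))];o,d=ray(p,uv,s);return o+d*z
def atz(p,uv,z,s=None):
    o,d=ray(p,uv,s);return o+d*(z-o[2])/d[2]
def cloud(p,s=None):
    v,u=np.mgrid[:384,:512];d=np.stack([u,v,np.ones_like(u)],-1)@np.linalg.inv(p['K']).T*p['range_z'][...,None]
    E=ext(p,s);return d@E[:3,:3].T+E[:3,3]
E
python3 - <<'E'
from h import *
s=r.read_state();print(s)
ims=[]
for n in['top','side']:
    p=r.snapshot(n);ims.append(p['frame'])
    for t in['round_head','star_head','stand','drive','cryo_tube','pen']:
        print(n,t,[(np.round(d['extent']).tolist(),round(d['p'],2)) for d in r.recognise(t,p)[:4]])
    for t in['collar','drive_rim','round_head','drive','stand','star_head']:
        print(n,t,[(np.round(d['uv']).tolist(),round(d['p'],2),depth(p,d['uv']).round(3).tolist()) for d in r.spot_point(t,p)[:3]])
    cv2.imwrite(f'pics/{n}.png',p['frame'][...,::-1])
E
```

```text
pics
{'t': 0.0, 'joints': array([ 1.16309021e+00,  2.64693730e-01,  1.60536167e+00,  3.99217336e-07,
        1.27369051e+00, -3.69052435e-02]), 'qd': array([-0.00075635,  0.00047955,  0.00063996, -0.00057589, -0.00096327,
        0.00063791]), 'tau': array([ 8.47426563e-04, -5.02113891e+01, -3.56882894e+01,  7.28974747e-02,
        2.91478273e-02, -1.80360016e-04]), 'ee_pos': array([0.24431993, 0.62847665, 0.2374347 ]), 'tcp_rot': array([ 1.84340073e-01,  9.82861933e-01, -1.05008807e-03, -2.37559257e-04]), 'force': array([ 0.60218101, -0.08353021,  0.19493255]), 'ft_torque': array([-0.05081159, -0.01039135,  0.04302004]), 'finger_force': 0.0, 'width': 0.08792550181443526}
top round_head [([302.0, 130.0, 37.0, 33.0], 0.96), ([259.0, 154.0, 36.0, 32.0], 0.93), ([266.0, 251.0, 38.0, 35.0], 0.89), ([372.0, 181.0, 36.0, 34.0], 0.67)]
top star_head [([320.0, 185.0, 28.0, 31.0], 0.57)]
top stand [([344.0, 186.0, 110.0, 51.0], 0.96)]
top drive [([148.0, 145.0, 76.0, 70.0], 0.71)]
top cryo_tube [([259.0, 121.0, 8.0, 20.0], 0.56)]
top pen [([346.0, 264.0, 61.0, 12.0], 0.74)]
top collar [([256.
[... 884 characters left out ...]
e cryo_tube [([201.0, 200.0, 15.0, 2.0], 0.38)]
side pen [([318.0, 161.0, 3.0, 14.0], 0.53)]
side collar [([232.0, 188.0], 0.98, [0.576, -0.075, 0.06]), ([311.0, 186.0], 0.76, [0.366, -0.09, 0.059]), ([210.0, 152.0], 0.73, [0.643, -0.192, 0.102])]
side drive_rim [([214.0, 264.0], 0.59, [0.595, 0.204, 0.043]), ([210.0, 236.0], 0.58, [0.604, 0.164, 0.089])]
side round_head [([239.0, 197.0], 0.97, [0.562, -0.118, 0.004]), ([313.0, 199.0], 0.92, [0.359, -0.098, 0.011]), ([216.0, 186.0], 0.91, [0.631, -0.178, 0.001])]
side drive [([213.0, 269.0], 0.67, [0.597, 0.213, 0.038])]
side stand [([256.0, 166.0], 0.59, [0.515, -0.167, 0.073])]
side star_head [([261.0, 167.0], 0.81, [0.501, -0.169, 0.07])]
```

View pics/top.png

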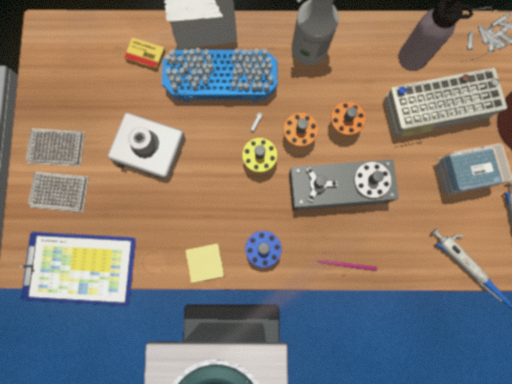

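View pics/side.png

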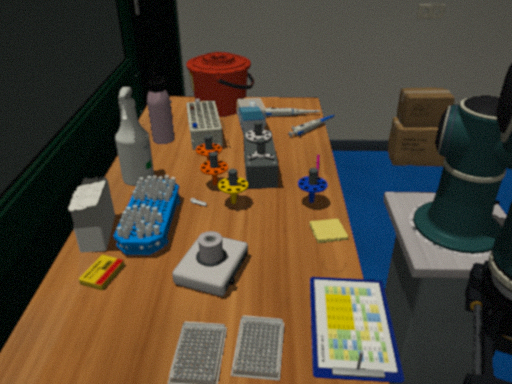

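The top view shows the white round head at about (373,180) in the stand's right hole and the star head at (318,184). The drive nose is at (144,139). The look-alikes are blue (263,250), yellow (259,155) and orange (300,130 and 348,119).

```bash
python3 - <<'E'
from h import *
for n,boxes in [('top',{'head':(350,155,400,205),'nose':(125,120,165,160),'star':(300,165,335,205)}),('side',{'head':(240,105,275,145),'nose':(190,225,235,275)})]:
    p=r.snapshot(n);C=cloud(p)
    for k,(a,b,c,d) in boxes.items():
        P=C[b:d,a:c].reshape(-1,3)
        for lo,hi in [(.05,.07),(.07,.08),(.08,.087),(.087,.095),(.095,.11),(.115,.14)]:
            q=P[(P[:,2]>lo)&(P[:,2]<hi)]
            if len(q)>3: print(n,k,lo,len(q),q.mean(0).round(4),((q.min(0)+q.max(0))/2).round(4),np.ptp(q,0).round(3))
E
```

```text
top head 0.05 22 [ 0.4751 -0.3573  0.0674] [ 0.501  -0.3522  0.0645] [0.075 0.101 0.011]
top head 0.07 844 [ 0.5078 -0.3485  0.0743] [ 0.5117 -0.3492  0.0746] [0.098 0.108 0.009]
top head 0.08 581 [ 0.5106 -0.3426  0.0854] [ 0.5118 -0.3468  0.0836] [0.079 0.082 0.007]
top head 0.087 290 [ 0.5099 -0.3435  0.0882] [ 0.5111 -0.3435  0.0909] [0.078 0.076 0.008]
top head 0.095 26 [ 0.5077 -0.3376  0.1026] [ 0.5106 -0.3412  0.1024] [0.02  0.016 0.015]
top head 0.115 119 [ 0.5112 -0.3432  0.1272] [ 0.5117 -0.3437  0.1235] [0.023 0.022 0.015]
top nose 0.05 88 [0.5944 0.1611 0.06  ] [0.5987 0.165  0.0599] [0.04  0.041 0.02 ]
top nose 0.07 52 [0.5961 0.1629 0.0747] [0.5975 0.1647 0.0751] [0.037 0.039 0.01 ]
top nose 0.08 77 [0.6022 0.1663 0.0846] [0.604  0.1696 0.0838] [0.05  0.049 0.006]
top nose 0.087 317 [0.6037 0.1708 0.0894] [0.6035 0.1712 0.0905] [0.05  0.05  0.007]
top star 0.05 8 [ 0.4729 -0.2271  0.0686] [ 0.4847 -0.2226  0.0682] [0.051 0.062 0.003]
top star 0.07 979 [ 0.5008 -0.2241  0.0742] [ 0.5021 -0.2247  0.0749] [0.089 0.078 0.01 ]
top star 0.08 177 [ 0.5001 -0.2208  0.085 ] [ 0
[... 500 characters left out ...]
 head 0.08 174 [ 0.5186 -0.3902  0.0848] [ 0.5261 -0.4258  0.0835] [0.107 0.244 0.007]
side head 0.087 253 [ 0.5302 -0.4773  0.0898] [ 0.5281 -0.4413  0.091 ] [0.105 0.274 0.008]
side head 0.095 26 [ 0.5122 -0.3351  0.1026] [ 0.5125 -0.3357  0.1022] [0.018 0.014 0.014]
side head 0.115 104 [ 0.5068 -0.2742  0.1245] [ 0.5061 -0.282   0.1231] [0.032 0.147 0.016]
side nose 0.05 174 [0.6019 0.1926 0.0599] [0.6039 0.1873 0.06  ] [0.049 0.026 0.02 ]
side nose 0.07 99 [0.6021 0.1892 0.0754] [0.6049 0.1809 0.075 ] [0.052 0.039 0.01 ]
side nose 0.08 78 [0.6015 0.1842 0.0836] [0.6026 0.1804 0.0835] [0.048 0.038 0.007]
side nose 0.087 274 [0.6043 0.1746 0.0893] [0.6042 0.1734 0.0899] [0.051 0.053 0.006]
```

```bash
cat >> h.py <<'E'
def plan(target,rot=None):
    s=r.read_state();M=R.from_quat(s['tcp_rot']).as_matrix()
    d=M.T@(np.array(target)-s['ee_pos'])/.04
    D=R.from_matrix([[-.932,.362,0],[.362,.932,0],[0,0,-1]]) if rot is None else rot
    w=(R.from_matrix(M).inv()*D).as_rotvec()/np.deg2rad(5)
    print('shift units',d.round(3),'turn units',w.round(3),'at',s['ee_pos'].round(4),'F',s['force'].round(2),'w',round(s['width'],4),'t',round(s['t'],2));return d,w
E
python3 - <<'E'
from h import *
print(r.grip_depth);p=r.snapshot('wrist');print(np.array(p['tool_from_camera']).round(3),p['K'])
plan([.604,.172,.237])
E
```

```text
0.0187
[[ 0.    -0.962 -0.273  0.069]
 [ 1.     0.     0.001  0.001]
 [-0.001 -0.273  0.962 -0.147]
 [ 0.     0.     0.     1.   ]] [[301.7323096    0.         255.54804591]
 [  0.         301.7323096  183.72445035]
 [  0.           0.           1.        ]]
shift units [-12.515  -7.396   0.042] turn units [-0.     0.    -0.003] at [0.2446 0.6291 0.2387] F [ 0.03 -0.61  0.11] w 0.0885 t 1.45
```

Request:
move_arm([
  [[-0.834, -0.493, 0, 0, 0, 0], [-0.834, -0.493, 0, 0, 0, 0], [-0.834, -0.493, 0, 0, 0, 0], [-0.834, -0.493, 0, 0, 0, 0], [-0.834, -0.493, 0, 0, 0, 0]],
])

```text
t: 1.87
ee_pos: [0.365, 0.4754, 0.2388]
tcp_rot: [0.184, 0.983, 0.0, 0.0]
force: [-0.4, -0.1, 0.1]
width: 0.0883
finger_force: 0.0
```

Request:
move_arm([
  [[-0.834, -0.493, 0, 0, 0, 0], [-0.834, -0.493, 0, 0, 0, 0], [-0.834, -0.493, 0, 0, 0, 0], [-0.834, -0.493, 0, 0, 0, 0], [-0.834, -0.493, 0, 0, 0, 0]],
])

```text
t: 2.28
ee_pos: [0.485, 0.3228, 0.239]
tcp_rot: [0.184, 0.983, 0.0, 0.0]
force: [0.0, -0.1, -0.0]
width: 0.0886
finger_force: 0.0
```

Request:
move_arm([
  [[-0.834, -0.493, 0, 0, 0, 0], [-0.834, -0.493, 0, 0, 0, 0], [-0.834, -0.493, 0, 0, 0, 0], [-0.834, -0.493, 0, 0, 0, 0], [-0.834, -0.493, 0, 0, 0, 0]],
])

```text
t: 2.7
ee_pos: [0.6048, 0.1704, 0.239]
tcp_rot: [0.184, 0.983, 0.0, 0.0]
force: [0.2, 0.0, -0.6]
width: 0.088
finger_force: 0.0
```

Request:
move_arm([
  [[0, 0, 0, 0, 0, 0], [0, 0, 0, 0, 0, 0], [0, 0, 0, 0, 0, 0], [0, 0, 0, 0, 0, 0], [0, 0, 0, 0, 0, 0]],
])

```text
t: 3.12
ee_pos: [0.603, 0.1734, 0.2387]
tcp_rot: [0.183, 0.983, 0.0, -0.0]
force: [0.1, 0.5, 0.7]
width: 0.0882
finger_force: 0.0
```

```bash
cat >> h.py <<'E'
def circ(P,lo,hi,name):
    q=P[(P[:,2]>lo)&(P[:,2]<hi)]
    if len(q)<20: print(name,'few');return
    c,rad=cv2.minEnclosingCircle((q[:,:2]*1000).astype(np.float32))
    h=np.percentile(q,[1,99],axis=0)
    print(name,len(q),'mean',q.mean(0).round(4),'mec',np.round(c,1),round(rad,1),'mid',h.mean(0).round(4),np.ptp(h,0).round(4))
E
python3 - <<'E'
from h import *
s=r.read_state();p=r.snapshot('wrist');C=cloud(p,s)
print(s['ee_pos'],s['joints'].round(2),s['t'])
P=C.reshape(-1,3);P=P[np.hypot(P[:,0]-.604,P[:,1]-.172)<.04]
circ(P,.086,.095,'rim'); circ(P,.05,.08,'inside')
for d in r.spot_point('drive_rim',p): print(d['uv'],d['p'],atz(p,d['uv'],.09,s))
cv2.imwrite('pics/w1.png',p['frame'][...,::-1])
# ellipse fit of bore edge in rectified rim plane
plan([.511,-.343,.237])
E
```

```text
[0.60297296 0.17338208 0.23871459] [ 0.24  0.18  1.71  0.    1.26 -0.96] 3.1167
rim 1726 mean [0.6043 0.1738 0.0903] mec [605.  173.4] 25.9 mid [0.6046 0.1737 0.0893] [0.0483 0.0479 0.0054]
inside 300 mean [0.5968 0.1766 0.0664] mec [597.1 178. ] 24.2 mid [0.5964 0.1787 0.0654] [0.0342 0.0402 0.0289]
[256.0, 171.2] 0.95 [0.60468168 0.17438057 0.09      ]
shift units [ -2.507 -12.87    0.044] turn units [ 0.001 -0.001  0.018] at [0.6031 0.1733 0.2388] F [-0.91  0.41 -0.27] w 0.088 t 3.22
```

View pics/w1.png

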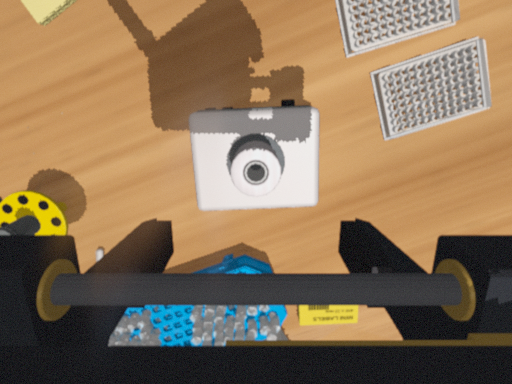

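The wrist view shows the drive nose at about (256,171), with the rim at (0.6046, 0.1738, 0.090). That agrees with the top and side views. Next I go over the round head.

Request:
move_arm([
  [[-0.167, -0.858, 0, 0, 0, 0], [-0.167, -0.858, 0, 0, 0, 0], [-0.167, -0.858, 0, 0, 0, 0], [-0.167, -0.858, 0, 0, 0, 0], [-0.167, -0.858, 0, 0, 0, 0]],
])

```text
t: 3.63
ee_pos: [0.5721, -0.0003, 0.239]
tcp_rot: [0.183, 0.983, 0.0, 0.0]
force: [0.1, -0.2, -0.5]
width: 0.0876
finger_force: 0.0
```

Request:
move_arm([
  [[-0.167, -0.858, 0, 0, 0, 0], [-0.167, -0.858, 0, 0, 0, 0], [-0.167, -0.858, 0, 0, 0, 0], [-0.167, -0.858, 0, 0, 0, 0], [-0.167, -0.858, 0, 0, 0, 0]],
])

```text
t: 4.05
ee_pos: [0.5413, -0.1726, 0.2391]
tcp_rot: [0.184, 0.983, -0.0, 0.0]
force: [1.0, -0.5, 0.0]
width: 0.088
finger_force: 0.0
```

Request:
move_arm([
  [[-0.167, -0.858, 0, 0, 0, 0], [-0.167, -0.858, 0, 0, 0, 0], [-0.167, -0.858, 0, 0, 0, 0], [-0.167, -0.858, 0, 0, 0, 0], [-0.167, -0.858, 0, 0, 0, 0]],
])

```text
t: 4.47
ee_pos: [0.5105, -0.3448, 0.239]
tcp_rot: [0.184, 0.983, -0.0, 0.0]
force: [0.3, 0.4, 0.8]
width: 0.0884
finger_force: 0.0
```

Request:
move_arm([
  [[0, 0, 0, 0, 0, 0], [0, 0, 0, 0, 0, 0], [0, 0, 0, 0, 0, 0], [0, 0, 0, 0, 0, 0], [0, 0, 0, 0, 0, 0]],
])

```text
t: 4.88
ee_pos: [0.5111, -0.3424, 0.2388]
tcp_rot: [0.183, 0.983, 0.0, -0.0]
force: [-0.3, 0.4, -0.3]
width: 0.0884
finger_force: 0.0
```

```bash
python3 - <<'E'
from h import *
s=r.read_state();p=r.snapshot('wrist');C=cloud(p,s)
print(s['ee_pos'],s['joints'].round(2),s['t'])
P=C.reshape(-1,3);P=P[np.hypot(P[:,0]-.511,P[:,1]+.343)<.045]
circ(P,.123,.134,'hubtop'); circ(P,.082,.092,'plate')
for d in r.spot_point('collar',p)[:2]: print(d['uv'],d['p'],atz(p,d['uv'],.075,s))
cv2.imwrite('pics/w2.png',p['frame'][...,::-1])
plan([.511,-.343,.093])
E
```

```text
[ 0.51110569 -0.34241312  0.23877018] [-0.63  0.15  1.74  0.    1.25 -1.83] 4.8833
hubtop 601 mean [ 0.5117 -0.3425  0.1289] mec [ 512.7 -342.8] 12.5 mid [ 0.5123 -0.3427  0.1272] [0.0224 0.0228 0.0074]
plate 3928 mean [ 0.5099 -0.3418  0.0876] mec [ 513.  -342.8] 40.0 mid [ 0.5124 -0.3428  0.0876] [0.0748 0.0744 0.0038]
[413.3, 213.3] 0.86 [ 0.62300609 -0.19830116  0.075     ]
[480.8, 138.7] 0.83 [ 0.56739108 -0.11504332  0.075     ]
shift units [ 1.000e-03 -8.000e-03  3.646e+00] turn units [0.001 0.002 0.017] at [ 0.5111 -0.3427  0.2389] F [-0.27 -0.3  -0.85] w 0.0883 t 4.98
```

View pics/w2.png

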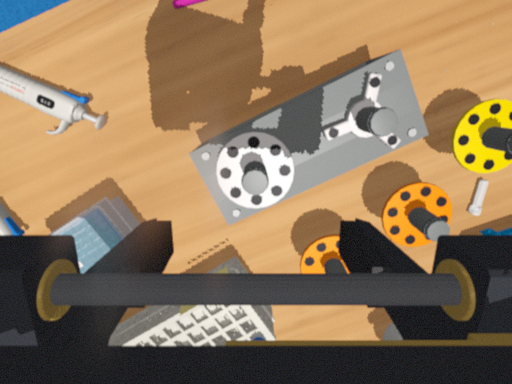

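The wrist view shows the round head at about (255,175), centred between the fingers, with the star head at (375,115). The head measures (0.5125, -0.3428), hub top at 0.129 and plate top at 0.0876, which fits the given sizes. I descend to TCP z 0.095 and grip.

Request:
move_arm([
  [[-0.03, 0.01, 0.9, 0, 0, 0], [0, 0, 0.9, 0, 0, 0], [0, 0, 0.9, 0, 0, 0], [0, 0, 0.6, 0, 0, 0], [0, 0, 0.3, 0, 0, 0]],
])

```text
t: 5.4
ee_pos: [0.5098, -0.3416, 0.0904]
tcp_rot: [0.184, 0.983, 0.001, -0.003]
force: [0.2, -0.1, -0.3]
width: 0.088
finger_force: 0.0
```

Request:
move_arm([
  [[0, 0, 0, 0, 0, 0], [0, 0, 0, 0, 0, 0], [0, 0, 0, 0, 0, 0], [0, 0, 0, 0, 0, 0], [0, 0, 0, 0, 0, 0]],
], hand=1, force=25)

```text
t: 5.82
ee_pos: [0.5133, -0.3451, 0.0971]
tcp_rot: [0.184, 0.983, -0.001, 0.002]
force: [-0.3, -0.0, -0.1]
width: 0.057
finger_force: 0.0
```

Request:
move_arm([
  [[0, 0, 0, 0, 0, 0], [0, 0, 0, 0, 0, 0], [0, 0, 0, 0, 0, 0], [0, 0, 0, 0, 0, 0], [0, 0, 0, 0, 0, 0]],
])

```text
t: 6.23
ee_pos: [0.5118, -0.3441, 0.0947]
tcp_rot: [0.184, 0.983, 0.0, -0.0]
force: [1.0, 0.0, -1.1]
width: 0.0237
finger_force: 8.6
```

Request:
move_arm([
  [[0, 0, 0, 0, 0, 0], [0, 0, 0, 0, 0, 0], [0, 0, -0.2, 0, 0, 0], [0, 0, -0.5, 0, 0, 0], [0, 0, -0.7, 0, 0, 0]],
])

```text
t: 6.65
ee_pos: [0.5098, -0.3426, 0.1483]
tcp_rot: [0.184, 0.983, 0.001, -0.003]
force: [-0.4, 0.9, -1.1]
width: 0.0229
finger_force: 25.0
```

Request:
move_arm([
  [[0, 0, -0.7, 0, 0, 0], [0, 0, -0.7, 0, 0, 0], [0, 0, -0.5, 0, 0, 0], [0, 0, -0.2, 0, 0, 0], [0, 0, 0, 0, 0, 0]],
])

```text
t: 7.07
ee_pos: [0.5132, -0.345, 0.2379]
tcp_rot: [0.184, 0.983, -0.001, 0.002]
force: [0.5, 0.2, -0.6]
width: 0.0233
finger_force: 25.0
```

```bash
python3 - <<'E'
from h import *
plan([.6048,.1738,.236])
E
```

```text
shift units [ 2.565 12.919  0.016] turn units [-0.016  0.058 -0.004] at [ 0.5132 -0.345   0.2379] F [ 0.48  0.2  -0.57] w 0.0233 t 7.07
```

Request:
move_arm([
  [[0.06, 0.3, 0, 0, 0, 0], [0.14, 0.7, 0, 0, 0, 0], [0.16, 0.8, 0, 0, 0, 0], [0.16, 0.8, 0, 0, 0, 0], [0.16, 0.8, 0, 0, 0, 0]],
])

```text
t: 7.48
ee_pos: [0.5342, -0.2048, 0.2316]
tcp_rot: [0.185, 0.983, 0.001, -0.002]
force: [-0.0, -0.4, -0.7]
width: 0.0231
finger_force: 25.0
```

Request:
move_arm([
  [[0.16, 0.8, 0, 0, 0, 0], [0.16, 0.8, 0, 0, 0, 0], [0.16, 0.8, 0, 0, 0, 0], [0.16, 0.8, 0, 0, 0, 0], [0.16, 0.8, 0, 0, 0, 0]],
])

```text
t: 7.9
ee_pos: [0.5621, -0.0441, 0.2317]
tcp_rot: [0.184, 0.983, 0.0, -0.002]
force: [1.1, -0.6, -1.3]
width: 0.0231
finger_force: 25.0
```

Request:
move_arm([
  [[0.16, 0.8, 0, 0, 0, 0], [0.16, 0.8, 0, 0, 0, 0], [0.16, 0.8, 0, 0, 0, 0], [0.16, 0.8, 0, 0, 0, 0], [0.16, 0.8, 0, 0, 0, 0]],
])

```text
t: 8.32
ee_pos: [0.59, 0.1162, 0.2316]
tcp_rot: [0.184, 0.983, -0.001, -0.002]
force: [1.6, -1.2, -2.3]
width: 0.0232
finger_force: 25.0
```

Request:
move_arm([
  [[0.125, 0.5, 0, 0, 0, 0], [0.08, 0.3, 0, 0, 0, 0], [0, 0, 0, 0, 0, 0], [0, 0, 0, 0, 0, 0], [0, 0, 0, 0, 0, 0]],
])

```text
t: 8.73
ee_pos: [0.5953, 0.1457, 0.2336]
tcp_rot: [0.185, 0.983, -0.001, -0.001]
force: [-0.8, 0.2, -1.9]
width: 0.0232
finger_force: 25.0
```

```bash
python3 - <<'E'
from h import *
s=r.read_state();p=r.snapshot('wrist')
T=np.linalg.inv(ext(p,s)); 
M=R.from_quat(s['tcp_rot']).as_matrix()
C=(cloud(p,s)-s['ee_pos'])@M  # tool frame
P=C.reshape(-1,3); ok=p['range_z'].reshape(-1)>0; P=P[ok]
P=P[(np.abs(P[:,0])<.06)&(np.abs(P[:,1])<.06)]
print(np.histogram(P[:,2],bins=np.arange(-.04,.1,.005)))
q=P[(P[:,2]>.002)&(P[:,2]<.013)];print('plate',len(q),q.min(0).round(4),q.max(0).round(4),np.percentile(q,[1,99],axis=0).round(4))
A=np.c_[q[:,:2],np.ones(len(q))];print('plane',np.linalg.lstsq(A,q[:,2],rcond=None)[0].round(4))
cv2.imwrite('pics/w3.png',p['frame'][...,::-1])
p=r.snapshot('side');cv2.imwrite('pics/s3.png',cv2.resize(p['frame'][150:300,140:320,::-1],None,fx=3,fy=3))
plan([.6048,.1738,.18])
E
```

```text
(array([ 859, 1454,  698,  652,  531,  459,  415,  333,  148, 7179,   61,
          0,    0,    0,    0,    0,    0,    0,    0,    0,    0,    0,
          0,    0,    0,    0,    0,    0]), array([-4.00000000e-02, -3.50000000e-02, -3.00000000e-02, -2.50000000e-02,
       -2.00000000e-02, -1.50000000e-02, -1.00000000e-02, -5.00000000e-03,
       -2.08166817e-17,  5.00000000e-03,  1.00000000e-02,  1.50000000e-02,
        2.00000000e-02,  2.50000000e-02,  3.00000000e-02,  3.50000000e-02,
        4.00000000e-02,  4.50000000e-02,  5.00000000e-02,  5.50000000e-02,
        6.00000000e-02,  6.50000000e-02,  7.00000000e-02,  7.50000000e-02,
        8.00000000e-02,  8.50000000e-02,  9.00000000e-02,  9.50000000e-02,
        1.00000000e-01]))
plate 7324 [-0.0113 -0.0385  0.002 ] [0.0392 0.0407 0.0123] [[-0.0057 -0.0365  0.0048]
 [ 0.0381  0.0384  0.0096]]
plane [ 0.0106 -0.002   0.0069]
shift units [0.049 0.745 1.359] turn units [-0.009 -0.005 -0.022] at [0.5958 0.1454 0.2344] F [ 0.73 -0.43 -1.51] w 0.0232 t 8.83
```

View pics/w3.png

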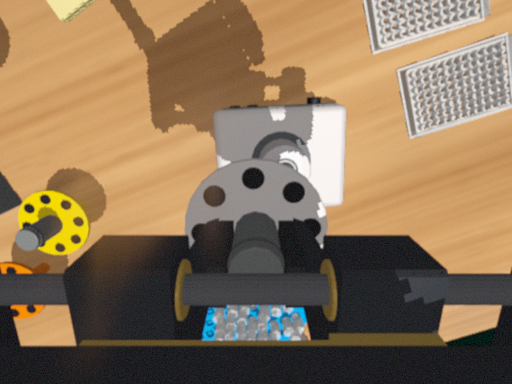

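View pics/s3.png

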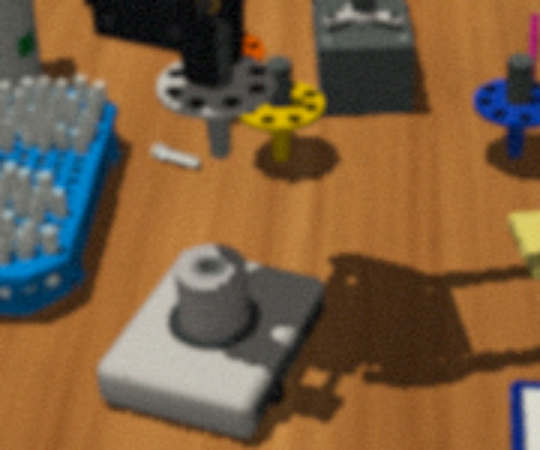

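The head is held upright and central between the fingers. In the wrist view the nose is at (285,160), just beyond the plate, and the side crop shows the shank tip clear. I move on above the socket.

Request:
move_arm([
  [[0.03, 0.4, 0.2, 0, 0, 0], [0.03, 0.32, 0.4, 0, 0, 0], [0, 0, 0.5, 0, 0, 0], [0, 0, 0.2, 0, 0, 0], [0, 0, 0, 0, 0, 0]],
])

```text
t: 9.25
ee_pos: [0.6023, 0.1738, 0.1793]
tcp_rot: [0.185, 0.983, -0.001, -0.003]
force: [0.7, 0.5, -1.8]
width: 0.0234
finger_force: 25.0
```

Request:
move_arm([
  [[0, 0, 0, 0, 0, 0], [0, 0, 0, 0, 0, 0], [0, 0, 0, 0, 0, 0], [0, 0, 0, 0, 0, 0], [0, 0, 0, 0, 0, 0]],
])

```text
t: 9.67
ee_pos: [0.6049, 0.1745, 0.1838]
tcp_rot: [0.184, 0.983, 0.0, 0.001]
force: [-0.4, -0.5, -1.5]
width: 0.0233
finger_force: 25.0
```

```bash
python3 - <<'E'
from h import *
plan([.6048,.1738,.165])
p=r.snapshot('side');cv2.imwrite('pics/s4.png',cv2.resize(p['frame'][170:300,160:280,::-1],None,fx=4,fy=4))
C=cloud(p)[170:300,160:280].reshape(-1,3);C=C[np.hypot(C[:,0]-.605,C[:,1]-.174)<.05]
for lo,hi,nm in [(.118,.15,'shank'),(.17,.183,'plate'),(.086,.093,'rim')]: circ(C,lo,hi,nm)
plan([.6048,.1738,.165])
E
```

```text
shift units [-0.004 -0.017  0.47 ] turn units [ 0.011  0.017 -0.006] at [0.6049 0.1745 0.1838] F [-0.44 -0.47 -1.49] w 0.0233 t 9.67
shank 83 mean [0.604  0.1796 0.1332] mec [604.8 176.6] 9.0 mid [0.6052 0.1784 0.133 ] [0.0162 0.0128 0.0271]
plate 547 mean [0.6015 0.1869 0.1755] mec [604.5 176. ] 40.2 mid [0.6045 0.1792 0.1759] [0.0749 0.069  0.0112]
rim 278 mean [0.6041 0.1744 0.0892] mec [604.6 173.1] 27.7 mid [0.6044 0.1735 0.0893] [0.0487 0.0487 0.0058]
shift units [-0.008 -0.016  0.465] turn units [ 0.01   0.013 -0.006] at [0.6047 0.1745 0.1836] F [-0.23 -0.87 -0.96] w 0.023 t 9.72
```

View pics/s4.png

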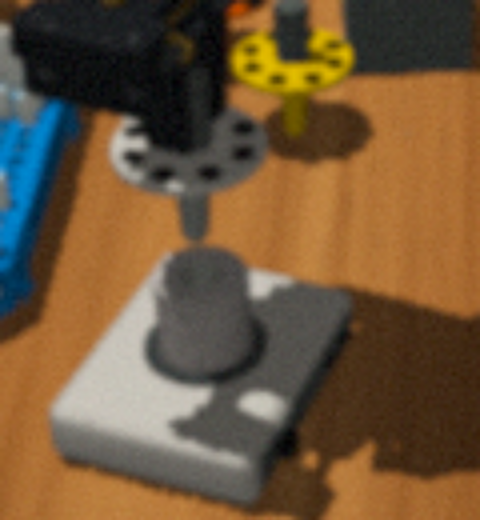

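The side crop shows the shank tip at about (195,235), above the socket mouth at (200,260). Measured in the same camera it sits about 2 mm too far in +y, so I correct that while descending.

Request:
move_arm([
  [[-0.015, -0.04, 0.2, 0, 0, 0], [0, 0, 0.35, 0, 0, 0], [0, 0, 0.3, 0, 0, 0], [0, 0, 0.1, 0, 0, 0], [0, 0, 0, 0, 0, 0]],
])

```text
t: 10.13
ee_pos: [0.6028, 0.1725, 0.1417]
tcp_rot: [0.184, 0.983, -0.001, -0.002]
force: [0.4, -0.3, -1.4]
width: 0.0234
finger_force: 25.0
```

Request:
move_arm([
  [[0, 0, 0.1, 0, 0, 0], [0, 0, 0.15, 0, 0, 0], [0, 0, 0.15, 0, 0, 0], [0, 0, 0.05, 0, 0, 0], [0, 0, 0, 0, 0, 0]],
])

```text
t: 10.55
ee_pos: [0.6039, 0.1727, 0.1258]
tcp_rot: [0.184, 0.983, -0.0, -0.0]
force: [0.2, -0.9, -1.4]
width: 0.0231
finger_force: 25.0
```

Request:
move_arm([
  [[0, 0, 0, 0, 0, 0], [0, 0, 0, 0, 0, 0], [0, 0, 0, 0, 0, 0], [0, 0, 0, 0, 0, 0], [0, 0, 0, 0, 0, 0]],
])

```text
t: 10.97
ee_pos: [0.6044, 0.1728, 0.127]
tcp_rot: [0.184, 0.983, 0.0, 0.0]
force: [-0.9, -1.0, -0.9]
width: 0.0232
finger_force: 25.0
```

Request:
move_arm([
  [[0, 0, 0.05, 0, 0, 0], [0, 0, 0.06, 0, 0, 0], [0, 0, 0.05, 0, 0, 0], [0, 0, 0, 0, 0, 0], [0, 0, 0, 0, 0, 0]],
])

```text
t: 11.38
ee_pos: [0.6042, 0.1728, 0.1198]
tcp_rot: [0.184, 0.983, -0.0, -0.0]
force: [0.8, -0.5, -3.1]
width: 0.0232
finger_force: 25.0
```

Request:
move_arm([
  [[0, 0, 0.03, 0, 0, 0], [0, 0, 0.02, 0, 0, 0], [0, 0, 0, 0, 0, 0], [0, 0, 0, 0, 0, 0], [0, 0, 0, 0, 0, 0]],
])

```text
t: 11.8
ee_pos: [0.6046, 0.1727, 0.1195]
tcp_rot: [0.184, 0.983, 0.0, 0.0]
force: [-1.7, -0.9, 5.0]
width: 0.0233
finger_force: 25.0
```

Contact: about 6 N upward at TCP z 0.1195, so the shank is seated loosely. I release.

Request:
move_arm([
  [[0, 0, 0, 0, 0, 0], [0, 0, 0, 0, 0, 0], [0, 0, 0, 0, 0, 0], [0, 0, 0, 0, 0, 0], [0, 0, 0, 0, 0, 0]],
], hand=0.1)

```text
t: 12.22
ee_pos: [0.6041, 0.1728, 0.1179]
tcp_rot: [0.184, 0.983, -0.0, -0.0]
force: [0.1, -0.8, 0.8]
width: 0.0399
finger_force: 0.0
```

Request:
move_arm([
  [[0, 0, 0, 0, 0, 0], [0, 0, 0, 0, 0, 0], [0, 0, -0.2, 0, 0, 0], [0, 0, -0.4, 0, 0, 0], [0, 0, -0.6, 0, 0, 0]],
])

```text
t: 12.63
ee_pos: [0.6024, 0.1723, 0.1646]
tcp_rot: [0.184, 0.983, -0.001, -0.002]
force: [-0.4, 0.2, -0.0]
width: 0.0398
finger_force: 0.0
```

Request:
move_arm([
  [[0, 0, -0.6, 0, 0, 0], [0, 0, -0.5, 0, 0, 0], [0, 0, -0.2, 0, 0, 0], [0, 0, 0, 0, 0, 0], [0, 0, 0, 0, 0, 0]],
], hand=1)

```text
t: 13.05
ee_pos: [0.6043, 0.1728, 0.2185]
tcp_rot: [0.184, 0.983, 0.0, 0.0]
force: [-0.2, 0.6, -0.6]
width: 0.0082
finger_force: 0.0
```

Request:
move_arm([
  [[0, 0, 0, 0, 0, 0], [0, 0, 0, 0, 0, 0], [0, 0, 0, 0, 0, 0], [0, 0, 0, 0, 0, 0], [0, 0, 0, 0, 0, 0]],
])

```text
t: 13.47
ee_pos: [0.6039, 0.1727, 0.2174]
tcp_rot: [0.184, 0.983, -0.0, -0.001]
force: [-0.1, -0.6, 1.0]
width: 0.0001
finger_force: 0.0
```

```bash
cat > look.py <<'E'
from h import *
s=r.read_state();p=r.snapshot('wrist');P=cloud(p,s).reshape(-1,3)
P=P[(np.hypot(P[:,0]-.605,P[:,1]-.174)<.042)]
q=P[P[:,2]>.08];q=q[np.hypot(q[:,0]-.605,q[:,1]-.174)>.018]
z=np.median(q[:,2]);print('plate z',z.round(4),'-> collar over rim mm',round((z-.012-.0895)*1000,1))
circ(P,z-.004,z+.004,'plate');circ(P,z+.035,z+.048,'hubtop')
q=q[abs(q[:,2]-z)<.004];print('tilt',np.linalg.lstsq(np.c_[q[:,:2],np.ones(len(q))],q[:,2],rcond=None)[0][:2].round(4))
p=r.snapshot('side');P=cloud(p).reshape(-1,3);P=P[(np.hypot(P[:,0]-.605,P[:,1]-.174)<.045)];circ(P,z-.006,z+.003,'side plate');circ(P,z+.035,z+.048,'side hubtop')
cv2.imwrite('pics/look_%d.png'%(s['t']*100),cv2.resize(p['frame'][170:300,160:280,::-1],None,fx=4,fy=4))
plan([.6048,.1738,z+.042]);print(s['t'])
E
python3 look.py; ls pics
```

```text
plate z 0.3062 -> collar over rim mm 204.7
plate 17046 mean [0.5819 0.1823 0.3061] mec [584.  178.2] 35.2 mid [0.5823 0.1809 0.306 ] [0.0332 0.0598 0.007 ]
hubtop few
tilt [ 0.0953 -0.0367]
side plate 239 mean [0.5892 0.1861 0.3047] mec [595.5 175.7] 39.7 mid [0.5951 0.1829 0.3045] [0.0614 0.0619 0.0082]
side hubtop 205 mean [0.6    0.1818 0.3474] mec [599.1 164.5] 34.2 mid [0.6006 0.172  0.3476] [0.0551 0.0504 0.0125]
shift units [-0.004  0.029 -3.258] turn units [-0.004 -0.006 -0.004] at [0.6042 0.1728 0.2179] F [0.36 0.88 0.45] w 0.0005 t 13.57
13.4667
look_1346.png
s3.png
s4.png
side.png
top.png
w1.png
w2.png
w3.png
```

Those points are the gripper itself, so I exclude everything above z 0.17.

```bash
sed -i 's/^q=P\[P\[:,2\]>.08\]/P=P[P[:,2]<.17];q=P[P[:,2]>.092]/' look.py; sed -i "s/<.045)\]/<.045)\&(P[:,2]<.17)]/" look.py; python3 look.py
```

```text
plate z 0.1125 -> collar over rim mm 11.0
plate 5064 mean [0.6007 0.1753 0.1125] mec [605.2 173.5] 39.9 mid [0.6039 0.1737 0.1125] [0.0731 0.0745 0.0036]
hubtop 861 mean [0.6041 0.174  0.1536] mec [605.4 173.3] 12.6 mid [0.6048 0.1738 0.1519] [0.0225 0.0225 0.0075]
tilt [-0.0014  0.0009]
side plate 601 mean [0.6032 0.1814 0.1113] mec [604.8 174.2] 40.6 mid [0.6039 0.1761 0.1106] [0.0752 0.0712 0.0071]
side hubtop 85 mean [0.604  0.1754 0.1521] mec [605.5 173.6] 13.4 mid [0.6039 0.1738 0.1513] [0.0225 0.0227 0.0069]
shift units [-0.003  0.029  1.593] turn units [-0.001 -0.002 -0.004] at [0.6043 0.1728 0.2182] F [0.42 1.21 0.46] w 0.0004 t 13.67
13.5667
```

View pics/look_1346.png

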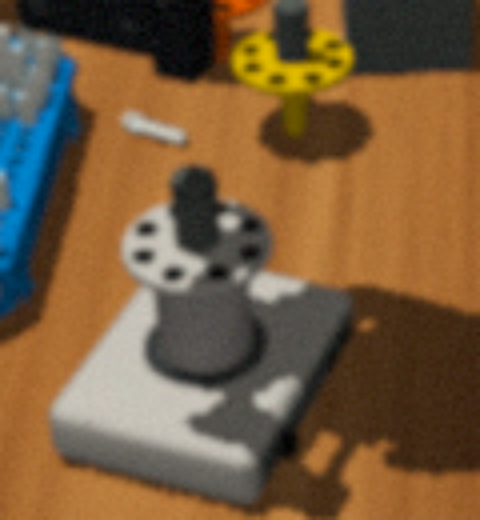

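The side crop shows the head upright in the socket, hub at (195,205). It is loose and let go, with the collar about 8–10 mm up. The fingers are closed and I start tapping.

Request:
move_arm([
  [[0, 0.02, 0.4, 0, 0, 0], [0, 0, 0.5, 0, 0, 0], [0, 0, 0.35, 0, 0, 0], [0, 0, 0.15, 0, 0, 0], [0, 0, 0, 0, 0, 0]],
])

```text
t: 14.08
ee_pos: [0.603, 0.1731, 0.1599]
tcp_rot: [0.184, 0.983, -0.001, -0.002]
force: [0.0, 0.5, 0.1]
width: 0.0004
finger_force: 0.0
```

Request:
move_arm([
  [[0, 0, 0.05, 0, 0, 0], [0, 0, 0.1, 0, 0, 0], [0, 0, 0.1, 0, 0, 0], [0, 0, 0.05, 0, 0, 0], [0, 0, 0, 0, 0, 0]],
])

```text
t: 14.5
ee_pos: [0.6057, 0.1738, 0.1523]
tcp_rot: [0.184, 0.983, 0.001, 0.001]
force: [-0.6, 0.1, 4.8]
width: -0.0
finger_force: 2.5
```

Request:
move_arm([
  [[0, 0, 0.1, 0, 0, 0], [0, 0, 0.1, 0, 0, 0], [0, 0, 0, 0, 0, 0], [0, 0, 0, 0, 0, 0], [0, 0, 0, 0, 0, 0]],
])

```text
t: 14.92
ee_pos: [0.6058, 0.1739, 0.1447]
tcp_rot: [0.184, 0.983, 0.001, 0.002]
force: [-1.7, -0.5, 5.8]
width: 0.0004
finger_force: 3.2
```

Request:
move_arm([
  [[0, 0, 0.1, 0, 0, 0], [0, 0, 0.1, 0, 0, 0], [0, 0, 0, 0, 0, 0], [0, 0, 0, 0, 0, 0], [0, 0, 0, 0, 0, 0]],
])

```text
t: 15.33
ee_pos: [0.6065, 0.174, 0.1443]
tcp_rot: [0.184, 0.983, 0.001, 0.003]
force: [-16.3, -4.8, 39.1]
width: 0.0001
finger_force: 19.3
```

It went down 8 mm and then met a hard stop at 39 N, so it is home. I retreat and check.

Request:
move_arm([
  [[0, 0, -0.2, 0, 0, 0], [0, 0, -0.2, 0, 0, 0], [0, 0, -0.6, 0, 0, 0], [0, 0, -0.6, 0, 0, 0], [0, 0, -0.4, 0, 0, 0]],
])

```text
t: 15.75
ee_pos: [0.6052, 0.1737, 0.2163]
tcp_rot: [0.184, 0.983, 0.0, 0.001]
force: [-0.1, -0.5, 0.5]
width: -0.0001
finger_force: 0.0
```

Request:
move_arm([
  [[0, 0, -0.1, 0, 0, 0], [0, 0, 0, 0, 0, 0], [0, 0, 0, 0, 0, 0], [0, 0, 0, 0, 0, 0], [0, 0, 0, 0, 0, 0]],
])

```text
t: 16.17
ee_pos: [0.6035, 0.1733, 0.2162]
tcp_rot: [0.184, 0.983, -0.001, -0.001]
force: [0.5, -0.5, 0.3]
width: 0.0002
finger_force: 0.0
```

```bash
python3 look.py; ls -t pics|head -1; python3 - <<'E'
from h import *
p=r.snapshot('top');P=cloud(p)[165:205,300:335].reshape(-1,3);circ(P,.115,.14,'star hub')
E
```

```text
plate z 0.1027 -> collar over rim mm 1.2
plate 4880 mean [0.6015 0.175  0.1027] mec [605.4 173.7] 40.0 mid [0.6044 0.1737 0.1027] [0.074  0.0745 0.0036]
hubtop 804 mean [0.6042 0.174  0.1439] mec [605.4 173.5] 12.5 mid [0.6047 0.1737 0.1423] [0.0224 0.0229 0.0075]
tilt [-0.0014 -0.0005]
side plate 602 mean [0.6033 0.1807 0.1014] mec [605.3 173.2] 41.5 mid [0.6047 0.1761 0.1009] [0.0758 0.0718 0.0066]
side hubtop 86 mean [0.6045 0.176  0.1427] mec [604.  174.3] 12.2 mid [0.6046 0.1744 0.142 ] [0.0215 0.0213 0.0084]
shift units [-0.022  0.022  1.8  ] turn units [-0.016 -0.023 -0.004] at [0.6038 0.1733 0.2167] F [-0.38 -0.56 -0.46] w 0.0003 t 16.27
16.1667
look_1616.png
star hub 117 mean [ 0.5011 -0.2244  0.1271] mec [ 502.1 -225.1] 12.3 mid [ 0.5015 -0.2243  0.1238] [0.0222 0.0223 0.0147]
```

The plate dropped 9.8 mm and the hub top is at 0.144, exactly the height it should have when home. The head is upright and centred, and the star head has not moved.

```bash
python3 -c "
from rig import r
print(r.hand_in())"
```

```text
the job is handed in; nothing more can be done
None
```

The round head is locked home in the drive socket, upright and centred with its collar on the rim as far as the cameras can measure; the star head did not move, and I handed the job in at about 16 s without a verdict being returned.

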